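Line up the closet jars by height

TASK

Tidy the closet shelf: line up the four frosted jars by height on the white rail, one standing centred on each cork disc, the tallest next to the little pegboard and each shorter one in turn towards the soap case. Set them down gently without dropping any or knocking any over, let go of them all, and leave the soap case where it is.

Things in the scene. Friction and masses are not known exactly. Their poses are not given: they have to be found in the camera images.
- jar_small: Loose frosted glass jar with a round brown wooden screw lid, shortest and slimmest of the four: 40 mm in diameter, 45 mm high over all, straight upright sides up to 28 mm, then a 3 mm neck and a lid 14 mm high and 36 mm across; about 70 g. Origin: centre of its underside; z up. Starts upright on the table at z = 0.
- jar_medium: Loose frosted glass jar with a round brown wooden screw lid, second shortest of the four: 46 mm in diameter, 60 mm high over all, straight upright sides up to 43 mm, then a 3 mm neck and a lid 14 mm high and 42 mm across; about 110 g. Origin: centre of its underside; z up. Starts upright on the table at z = 0.
- jar_large: Loose frosted glass jar with a round brown wooden screw lid, second tallest of the four: 52 mm in diameter, 75 mm high over all, straight upright sides up to 58 mm, then a 3 mm neck and a lid 14 mm high and 48 mm across; about 160 g. Origin: centre of its underside; z up. Starts upright on the table at z = 0.
- jar_tallest: Loose frosted glass jar with a round brown wooden screw lid, tallest and widest of the four: 58 mm in diameter, 90 mm high over all, straight upright sides up to 73 mm, then a 3 mm neck and a lid 14 mm high and 54 mm across; about 220 g. Origin: centre of its underside; z up. Starts upright on the table at z = 0.
- disc_1: Cork disc, 66 mm across and 3 mm thick, fixed flat on a white-painted rail; disc 1 of four alike in one straight row, 85 mm apart, numbered along the row. Origin: centre of its underside (12 mm above the table), its top 15 mm above the table; its y axis runs along the row from disc_1 to disc_4, its z up. The rail is a fixed board 350 mm long (along the row), 78 mm wide and 12 mm thick.
- disc_2: Cork disc, 66 mm across and 3 mm thick, fixed flat on a white-painted rail; disc 2 of four alike in one straight row, 85 mm apart, numbered along the row. Origin: centre of its underside (12 mm above the table), its top 15 mm above the table; its y axis runs along the row from disc_1 to disc_4, its z up. The rail is a fixed board 350 mm long (along the row), 78 mm wide and 12 mm thick.
- disc_3: Cork disc, 66 mm across and 3 mm thick, fixed flat on a white-painted rail; disc 3 of four alike in one straight row, 85 mm apart, numbered along the row. Origin: centre of its underside (12 mm above the table), its top 15 mm above the table; its y axis runs along the row from disc_1 to disc_4, its z up. The rail is a fixed board 350 mm long (along the row), 78 mm wide and 12 mm thick.
- disc_4: Cork disc, 66 mm across and 3 mm thick, fixed flat on a white-painted rail; disc 4 of four alike in one straight row, 85 mm apart, numbered along the row. Origin: centre of its underside (12 mm above the table), its top 15 mm above the table; its y axis runs along the row from disc_1 to disc_4, its z up. The rail is a fixed board 350 mm long (along the row), 78 mm wide and 12 mm thick.
- pegboard: Small fixed white pegboard panel, 100 mm wide and 166 mm tall on a brown 50 x 100 mm foot, with two chrome hooks on its +x side holding a black hair claw and a wooden comb. It stands just beyond one end of the row (either end, its centre 120 to 155 mm past the centre of the end disc, roughly in line with the row), wide side about along the row. Origin: centre of the underside of its foot.
- soap_case: Loose blue silicone travel soap case, 76 x 112 mm and 39 mm high, lying on the table just beyond the other end of the row, its centre 120 to 155 mm past the end disc; 160 g. To be left where it is. Origin: centre of its underside.
There are look-alikes about, which are no part of the job. What is shaped like the jar_medium but red is not meant. What is shaped like the jar_large but red is not meant.

How it is judged:
By the outcome, as a careful person would: the job done as asked, in the order asked, and still so for the second after the job is handed in, with the robot touching nothing.
It also fails if it takes over 107 s, if anything falls off the work surface, if the arm or the gripper's body presses on something with over 40 N, if the wrist force passes 120 N, or if a joint passes its speed limit or range.

ROBOT

A 6-joint arm with a two-finger parallel gripper is mounted at the origin on the work surface. World frame = base frame: x ahead of the robot, y to its left, z up, the work surface at z = 0. Lengths are in mm, angles in rad, forces in N, time in s.
With the tool pointing down it reaches from about 350 to 775 mm from the base axis. Payload 7.3 kg.
Tool frame: the origin (TCP) lies midway between the tips of the shut fingers; the grasp point (between the pads) lies 19 mm behind it; z points along the fingers, y is the line along which they close (so a half turn about z gives the same grasp; the last joint's range is limited). The gripper opens to 92 mm and grips with 3 to 60 N. Pads are 19 mm wide; open, the fingers measure 130 mm over their backs; the gripper's body (75 mm by 190 mm) begins 47 mm behind the grasp point.
Start: joints at [-1.266, 0.342, 1.524, -0, 1.275, -0.146], TCP at [228.759, -472.561, 226.741] pointing down, gripper open.
Joint ranges: [-2.53, 2.53], [-0.77, 2.02], [0.04, 2.7], [-1, 4.14], [0.28, 2.66], [-3.11, 3.11]. Speed limits (rad/s): [2.57, 2.57, 3.14, 3.14, 3.14, 3.14].

INTERFACE

Orientations are given as [roll, pitch, yaw] about the fixed x, y, z axes, in that order (R = Rz(yaw) Ry(pitch) Rx(roll)).
In Python, from plant import monitor, optics, workorder gives the robot as it stands. The module is installed in compiled form; this text tells all that it offers.
- The arm moves only by the tool servo_tool, never from a script. Its arguments are lists of equal length, an entry for each row: "linear": the shift along the tool's x, y, z as a fraction of full scale, a list of three; "spin": the turn about the tool's z as a fraction of full scale. In form: {"linear": [[dx, dy, dz], ...], "spin": [spin, ...]}. A call has exactly 8 rows; each row shifts and turns the commanded pose from where the row before left it, along the tool's axes as they then stand; what a row does not reach is not made up. Full scale, the value 1, is 200 mm for a shift and 90 degrees for a turn. A row lasts 1/8 s, in which the tool goes at most 62.5 mm and 10.7 degrees, less where a joint would pass 70% of its speed; a pose out of reach is approached as far as the arm can. A call with a number of a shift or a turn outside -1 to 1 is refused whole. A call with a gripper value outside its range is refused whole. "hand" is the opening, from -1 (shut) to 1 (fully open), set as the call begins (left out, the last holds). The fingers move at their own pace and stop on an object; the grip force is fixed at half the most. Time passes only in rows, so rows that do not move let the fingers close, or fill a call up. It gives the time, the measured TCP pose, the force, the opening and the grip force at its end, in the units of the state.
- monitor.get_obs(): the state, without advancing time (a new reading comes with each control period).
- optics.capture(name): name is "scene" or "top" or "wrist"; returns a dict with "frame" (384x512x3 uint8, blue, green, red), "K" (3x3 intrinsics, pixels), "D" ([k1, k2, p1, p2, k3] as OpenCV has them; the pictures are not rectified), "world_to_cam" (4x4, takes a point from world to camera coordinates). Camera axes: x right, y down, z forward; pixel columns grow to the right and rows downward; lengths in mm; the calibration is good to about 2 mm. A picture is of the moment at which its call begins. There is no depth.
- workorder.close_job(): hands the job in; it is judged then, once.
The state is a dict: "time": time; "joint_positions": joint angles; "dq": joint speeds; "tau": joint torques, N m; "tool_pos": TCP position; "tcp_rot": TCP orientation; "contact_force": force on the tool from outside, world axes, zero at the start; "moment": the same for the moment, N m; "grip_width": finger opening in mm; "finger_force": force on a finger pad.
Only numpy, scipy, OpenCV 4.12 (cv2) and the standard library are available. Lean on these libraries where they do the work, as an engineer would, in place of code of your own. Each camera call takes 0.05 s, during which the arm holds its last target. There are 200 camera calls.

## Working session

There is one attempt and no reset: what is moved stays moved. The work goes in short steps, Python scripts to look and compute and a tool call to move; the robot and the scene stay as the last step left them, time stands still between calls to the robot, and variables do not carry over. Pictures are saved under pics/ and viewed, at most 14 in all, crops included, and the job is handed in when it is done.

Besides the shell and the picture viewer there is one more tool, called after "Emit:" by a JSON object that holds its "op" and its "data", one argument or row to a line. servo_tool: Moves the arm, as the interface text tells. Shift numbers are shares of 200 mm and turn numbers shares of 90 degrees, none past 1 either way. Its arguments: {"type":"object","properties":{"linear":{"type":"array","items":{"type":"array","items":{"type":"number","minimum":-1,"maximum":1}}},"spin":{"type":"array","items":{"type":"number","minimum":-1,"maximum":1}},"hand":{"type":"number"}},"required":["linear","spin"]}

```bash
mkdir -p pics; python3 - <<'E'
from plant import monitor, optics
import cv2, pickle
d={n:optics.capture(n) for n in("scene","top")}
pickle.dump(d,open('c0.pkl','wb'))
for n in d: cv2.imwrite(f'pics/{n}0.png',cv2.resize(d[n]['frame'],(800,600),interpolation=cv2.INTER_CUBIC))
print(monitor.get_obs()); print(d['top']['K'],d['top']['D'],d['top']['world_to_cam'])
E
```

```text
{'time': 0.1, 'joint_positions': array([-1.26600218e+00,  3.42634957e-01,  1.52490412e+00, -6.43691407e-05,
        1.27543039e+00, -1.45967556e-01]), 'dq': array([-0.0010739 , -0.00306535, -0.00255537,  0.00147695,  0.00035276,
       -0.00046369]), 'tau': array([ 1.34029557e-03, -4.32006383e+01, -2.44695032e+01,  7.19540985e-02,
        5.26067172e-02, -6.29418787e-05]), 'tool_pos': array([ 228.62291192, -472.19755103,  226.12992519]), 'tcp_rot': array([-3.14022152e+00, -1.39356471e-04,  4.50780390e-01]), 'contact_force': array([-0.7709891 , -0.52994883,  0.20888106]), 'moment': array([ 0.02982425, -0.0087796 ,  0.02678822]), 'finger_force': 0.0, 'grip_width': 91.87243696086207}
[[390.08720312   0.         247.82794109]
 [  0.         390.08720312 180.90481121]
 [  0.           0.           1.        ]] [-0.02089174  0.          0.          0.          0.        ] [[-2.32718490e-02 -9.99489586e-01  2.18857986e-02  2.59934389e+01]
 [-9.90015325e-01  1.99958738e-02 -1.39534301e-01  5.29277652e+02]
 [ 1.39025455e-01 -2.49144972e-02 -9.89975349e-01  8.79454591e+02]
 [ 0.00000000e+00  0.00000000e+00  0.00000000e+00  1.00000000e+00]]
```

View pics/top0.png

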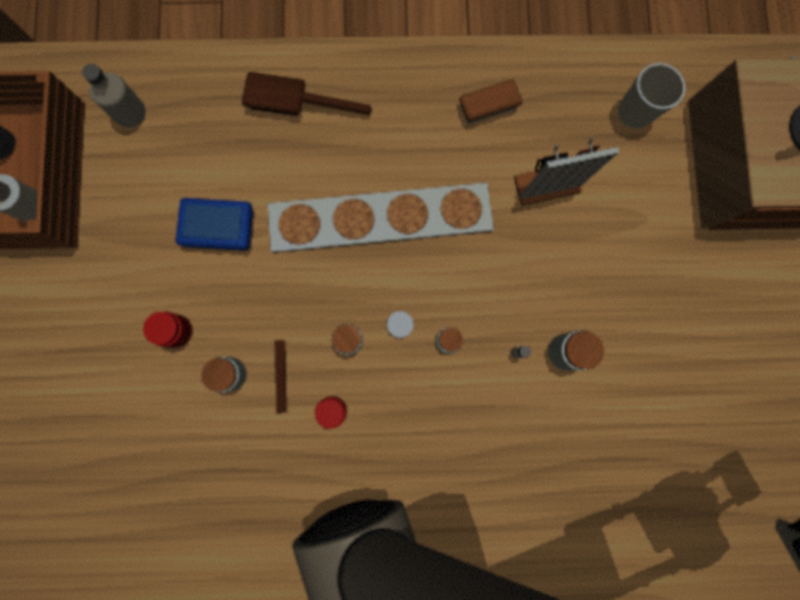

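View pics/scene0.png

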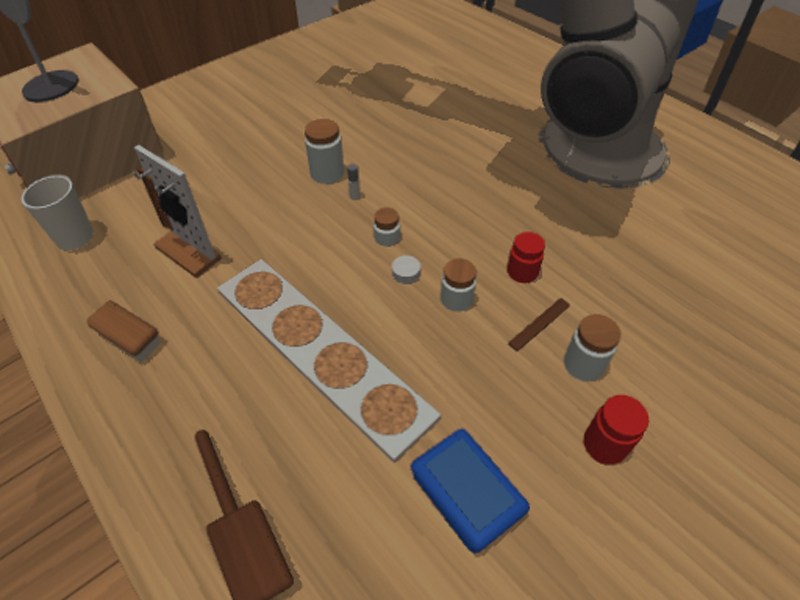

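The top view shows the four brown-lidded jars: tallest (583,350), large (222,375), medium (347,338), small (449,340). The red look-alikes at (163,329) and (330,412) are excluded by colour. The discs run from (300,223) to (462,208), with the pegboard at right (550,190) and the soap case at left (214,223). I'll confirm these in an enlarged crop.

```bash
python3 - <<'E'
import cv2, pickle, numpy as np
f=pickle.load(open('c0.pkl','rb'))['top']['frame']
def c(x,y,w,h,s):
    return cv2.resize(f[y:y+h,x:x+w],None,fx=s,fy=s,interpolation=cv2.INTER_CUBIC)
# discs: x170-320,y115-165 s5 (750x250); jars: left 125-258 , right 258-391, y 200-250... s3
a=c(165,115,160,50,5); b=c(125,200,133,50,6); d=c(258,200,133,50,6)
im=[cv2.copyMakeBorder(k[:, :800],0,0,0,800-min(800,k.shape[1]),cv2.BORDER_CONSTANT) for k in(a,b,d)]
im=np.vstack([im[0][:250],im[1]]); cv2.imwrite('pics/a.png',im)
cv2.imwrite('pics/b.png',d)
E
```

```text
(no output)
```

View pics/a.png

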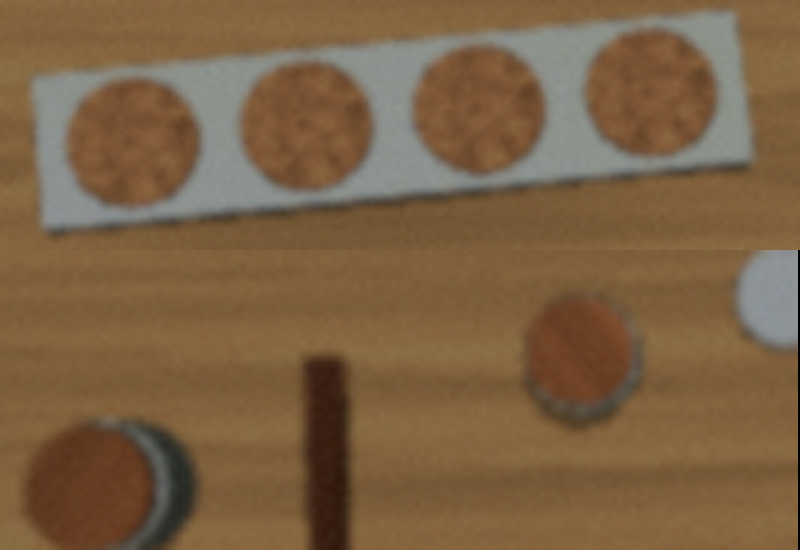

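View pics/b.png

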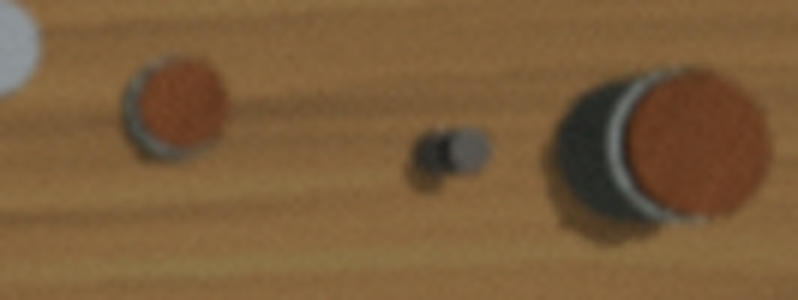

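The crops confirm the brown lids with frosted bodies. Lid-top centres are large (91,487) and medium (580,350) in crop a, and small (184,104) and tallest (699,144) in crop b. Disc centres are (134,142), (307,125), (480,108) and (651,92).

```bash
cat > h.py <<'E'
import cv2, pickle, numpy as np
def ray(c,px,z):
    u=cv2.undistortPoints(np.array([[px]],float),c['K'],np.array(c['D']))[0,0]
    T=c['world_to_cam'];R=T[:3,:3];o=-R.T@T[:3,3];d=R.T@np.r_[u,1]
    return (o+d*(z-o[2])/d[2])[:2]
def proj(c,p):
    T=c['world_to_cam'];return cv2.projectPoints(np.array([p],float),cv2.Rodrigues(T[:3,:3])[0],T[:3,3],c['K'],np.array(c['D']))[0][0,0]
E
python3 - <<'E'
from h import *
d=pickle.load(open('c0.pkl','rb'));c=d['top'];s=d['scene']
P=dict(small=(258+184/6,200+104/6,45),medium=(125+580/6,200+100/6,60),large=(125+91.5/6,200+237/6,75),tallest=(258+699/6,200+144/6,90))
for i,(a,b) in enumerate([(134,142),(307,125),(480,108),(651,92)]): P[f'd{i}']=(165+a/5,115+b/5,15)
r={}
for k,(a,b,z) in P.items():
    r[k]=ray(c,(a-.4,b-.4),z); q=proj(s,[*r[k],z]); print(k,r[k].round(1),'scene800:',((q+.5)*800/512).round(1))
v=r['d3']-r['d0'];print(np.degrees(np.arctan2(v[0],-v[1])),np.linalg.norm(v)/3)
E
```

```text
small [442.9 -76.5] scene800: [385.2 216.7]
medium [447.1  76.9] scene800: [458.8 271.3]
large [400.2 255.5] scene800: [597.6 330.8]
tallest [ 421.9 -259.6] scene800: [320.2 129.5]
d0 [628.6 149. ] scene800: [387.3 409.4]
d1 [635.6  64.8] scene800: [338.8 365.6]
d2 [642.6 -19.9] scene800: [295.4 326.2]
d3 [ 649.2 -104.2] scene800: [257.  290.8]
4.648907720670989 84.6898337714493
```

Emit:
{"op": "servo_tool", "data": {
  "linear": [
    [0,0,0],
    [0,0,0],
    [0,0,0],
    [0,0,0],
    [0,0,0],
    [0,0,0],
    [0,0,0],
    [0,0,0]
  ],
  "spin": [-0.109,-0.109,-0.109,-0.109,-0.109,-0.109,-0.109,0],
  "hand": 1
}}

```text
time: 1.1
tool_pos: [228.7, -472.4, 226.4]
tcp_rot: [-3.141, -0.001, 1.648]
contact_force: [-0.6, 0.4, -0.4]
grip_width: 92.0
finger_force: 0.0
```

```bash
cat > go.py <<'E'
import sys,numpy as np
from plant import monitor
o=monitor.get_obs();p=o['tool_pos'];y=o['tcp_rot'][2]
t=np.array([float(a) for a in sys.argv[1:4]]);d=t-p
r=np.array([np.cos(y)*d[0]+np.sin(y)*d[1],np.sin(y)*d[0]-np.cos(y)*d[1],-d[2]])
print('t',o['time'],'pos',p.round(1),'rpy',np.degrees(o['tcp_rot']).round(2),'total',(r/200).round(3),'F',o['contact_force'].round(1),'w',round(o['grip_width'],1),'spin',round(-(94.65-np.degrees(y))/90,4))
E
python3 go.py 442.9 -76.5 140
```

```text
t 1.1 pos [ 228.7 -472.4  226.4] rpy [-1.7999e+02 -4.0000e-02  9.4410e+01] total [1.891 1.22  0.432] F [-0.6  0.4 -0.4] w 92.0 spin -0.0026
```

Emit:
{"op": "servo_tool", "data": {
  "linear": [
    [0.236,0.152,0],
    [0.236,0.152,0],
    [0.236,0.152,0],
    [0.236,0.152,0],
    [0.236,0.152,0.108],
    [0.236,0.152,0.108],
    [0.236,0.152,0.108],
    [0.236,0.152,0.108]
  ],
  "spin": [-0.0026,0,0,0,0,0,0,0]
}}

```text
time: 2.1
tool_pos: [440.9, -74.6, 139.8]
tcp_rot: [3.141, 0.0, 1.649]
contact_force: [0.9, -0.4, 0.4]
grip_width: 92.2
finger_force: 0.0
```

```bash
python3 go.py 442.9 -76.5 4; python3 - <<'E'
from plant import optics
import cv2,pickle
from h import *
c=optics.capture('wrist');pickle.dump(c,open('w1.pkl','wb'))
cv2.imwrite('pics/w1.png',c['frame']);
for z in(28,45):print(proj(c,[442.9,-76.5,z]))
E
```

```text
t 2.1 pos [440.9 -74.6 139.8] rpy [1.7996e+02 2.0000e-02 9.4480e+01] total [-0.01   0.009  0.679] F [ 0.9 -0.4  0.4] w 92.2 spin -0.0019
[258.4796347  188.65882988]
[258.57228497 195.04583833]
```

View pics/w1.png

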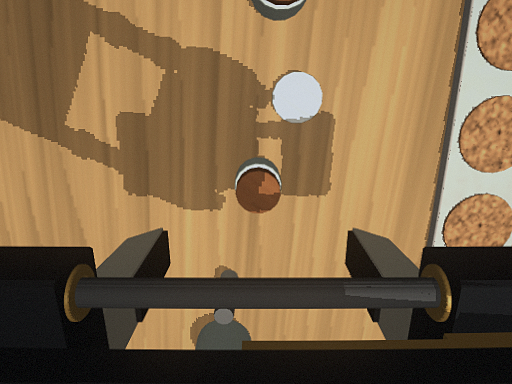

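The wrist view shows the small jar's lid centred at about (258,190). The white lid is at (297,97), and the discs are at right, around (484,133) and (480,232).

```bash
python3 - <<'E'
from h import *
c=pickle.load(open('w1.pkl','rb'))
for p in ([635.6,64.8,15],[642.6,-19.9,15],[649.2,-104.2,15]):print(proj(c,p))
print(ray(c,(258.4,190.5),45), np.linalg.inv(c['world_to_cam'])[:3,3])
f=cv2.resize(c['frame'][60:260,212:512],None,fx=2.6,fy=2.6,interpolation=cv2.INTER_CUBIC);cv2.imwrite('pics/w1b.png',f)
E
```

```text
[518.53719608  29.84389506]
[497.82768702 138.18265761]
[478.80790005 229.6661901 ]
[442.4678035  -72.76569042] [435.11816297   6.91057555 298.24578659]
```

View pics/w1b.png

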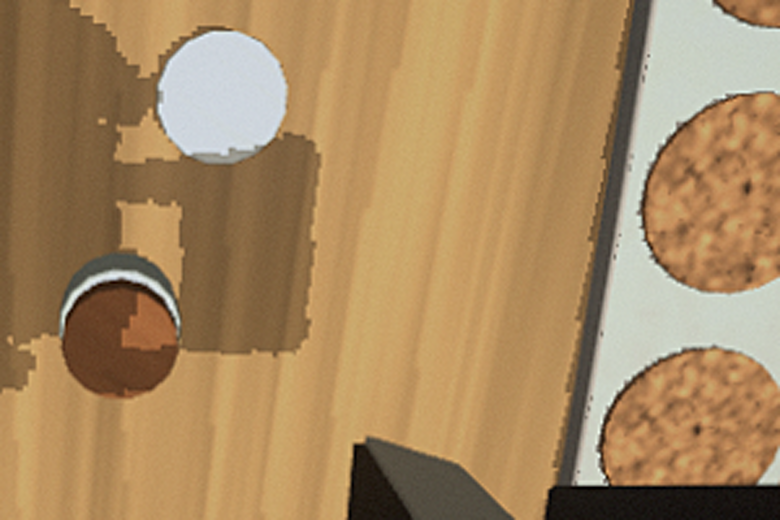

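The top and wrist views disagree by about 3.5 mm along the row, equally for jar and discs, so it cancels between pick and place. I'll split the difference.

Emit:
{"op": "servo_tool", "data": {
  "linear": [
    [0,0.01,0.1],
    [0,0,0.14],
    [0,0,0.14],
    [0,0,0.12],
    [0,0,0.1],
    [0,0,0.05],
    [0,0,0.029],
    [0,0,0]
  ],
  "spin": [-0.002,0,0,0,0,0,0,0]
}}

```text
time: 3.15
tool_pos: [442.3, -76.2, 4.6]
tcp_rot: [3.141, 0.0, 1.656]
contact_force: [0.6, -0.1, -0.8]
grip_width: 92.2
finger_force: 0.0
```

```bash
python3 go.py 442.9 -74.8 4
```

```text
t 3.15 pos [442.3 -76.2   4.6] rpy [1.7999e+02 1.0000e-02 9.4870e+01] total [0.007 0.004 0.003] F [ 0.6 -0.1 -0.8] w 92.2 spin 0.0024
```

Emit:
{"op": "servo_tool", "data": {
  "linear": [
    [0.006,0,0],
    [0,0,0],
    [0,0,0],
    [0,0,0],
    [0,0,0],
    [0,0,0],
    [0,0,0],
    [0,0,0]
  ],
  "spin": [0,0,0,0,0,0,0,0],
  "hand": -1
}}

```text
time: 4.15
tool_pos: [442.0, -74.9, 4.5]
tcp_rot: [-3.142, 0.0, 1.657]
contact_force: [-0.8, -0.3, 0.9]
grip_width: 38.9
finger_force: 30.0
```

```bash
python3 go.py 628.6 150.75 100
```

```text
t 4.15 pos [442.  -74.9   4.5] rpy [-179.99    0.     94.92] total [ 1.044  1.026 -0.477] F [-0.8 -0.3  0.9] w 38.9 spin 0.003
```

Emit:
{"op": "servo_tool", "data": {
  "linear": [
    [0,0,-0.1],
    [0,0,-0.18],
    [0.1,0.1,-0.197],
    [0.174,0.171,0],
    [0.22,0.215,0],
    [0.22,0.215,0],
    [0.2,0.2,0],
    [0.13,0.125,0]
  ],
  "spin": [0,0,0,0,0,0,0,0]
}}

```text
time: 5.15
tool_pos: [629.6, 153.0, 99.3]
tcp_rot: [-3.141, -0.0, 1.658]
contact_force: [-0.7, -0.8, -1.3]
grip_width: 39.1
finger_force: 30.0
```

Emit:
{"op": "servo_tool", "data": {
  "linear": [
    [0,0,0.05],
    [0,0,0.1],
    [0,0,0.1],
    [0,0,0.05],
    [0,0,0.02],
    [0,0,0],
    [0,0,0],
    [0,0,0]
  ],
  "spin": [-0.002,0,0,0,0,0,0,0]
}}

```text
time: 6.15
tool_pos: [629.0, 150.7, 36.5]
tcp_rot: [3.141, 0.0, 1.66]
contact_force: [-0.6, -0.4, -1.1]
grip_width: 39.8
finger_force: 30.0
```

```bash
python3 go.py 628.6 150.75 19.5;python3 - <<'E'
from plant import optics
import cv2
for n in('scene',):
  f=optics.capture(n)['frame'];cv2.imwrite('pics/s2.png',cv2.resize(f,(800,600),interpolation=cv2.INTER_CUBIC))
E
```

```text
t 6.15 pos [629.  150.7  36.5] rpy [1.7994e+02 1.0000e-02 9.5090e+01] total [ 0.    -0.002  0.085] F [-0.6 -0.4 -1.1] w 39.8 spin 0.0049
```

View pics/s2.png

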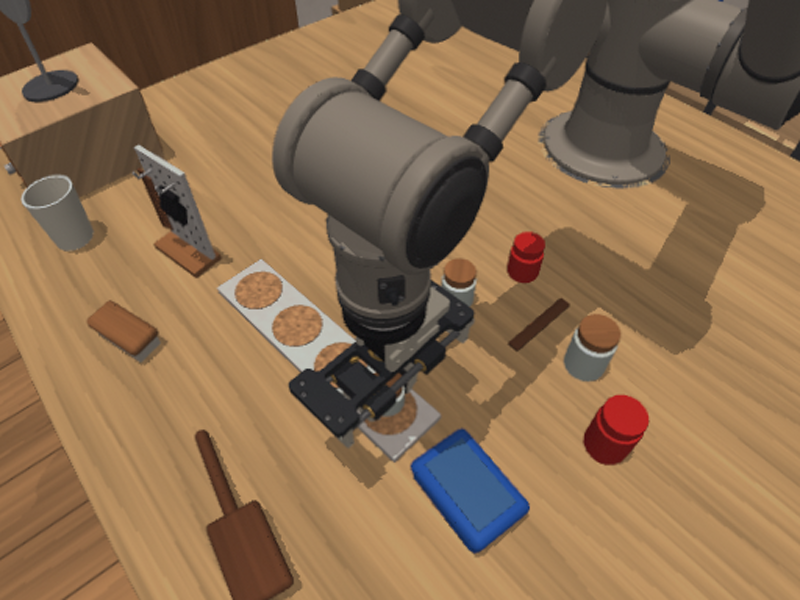

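The small jar is held over the end disc beside the soap case, around (390,410), with nothing disturbed. I'll lower it.

Emit:
{"op": "servo_tool", "data": {
  "linear": [
    [0,0,0.03],
    [0,0,0.025],
    [0,0,0.015],
    [0,0,0.01],
    [0,0,0.003],
    [0,0,0],
    [0,0,0],
    [0,0,0]
  ],
  "spin": [0,0,0,0,0,0,0,0]
}}

```text
time: 7.2
tool_pos: [628.6, 150.7, 19.5]
tcp_rot: [3.142, 0.0, 1.66]
contact_force: [-2.4, -0.9, 2.6]
grip_width: 39.4
finger_force: 30.0
```

Emit:
{"op": "servo_tool", "data": {
  "linear": [
    [0,0,0],
    [0,0,0],
    [0,0,0],
    [0,0,0],
    [0,0,0],
    [0,0,0],
    [0,0,-0.1],
    [0,0,-0.3]
  ],
  "spin": [0,0,0,0,0,0,0,0],
  "hand": 1
}}

```text
time: 8.2
tool_pos: [626.3, 150.3, 96.7]
tcp_rot: [-3.134, 0.0, 1.66]
contact_force: [0.7, 0.0, -0.1]
grip_width: 91.8
finger_force: 0.0
```

```bash
python3 go.py 447.1 78.65 130
```

```text
t 8.2 pos [626.3 150.3  96.7] rpy [-1.7955e+02  2.0000e-02  9.5090e+01] total [-0.278 -0.924 -0.167] F [ 0.7  0.  -0.1] w 91.8 spin 0.0048
```

Emit:
{"op": "servo_tool", "data": {
  "linear": [
    [0,0,-0.15],
    [-0.05,-0.15,0],
    [-0.06,-0.2,0],
    [-0.06,-0.2,0],
    [-0.06,-0.2,0],
    [-0.048,-0.174,0],
    [0,0,0],
    [0,0,0]
  ],
  "spin": [0.005,0,0,0,0,0,0,0]
}}

```text
time: 9.2
tool_pos: [450.1, 80.4, 129.8]
tcp_rot: [3.14, 0.0, 1.652]
contact_force: [0.8, -0.5, 0.6]
grip_width: 91.9
finger_force: 0.0
```

```bash
python3 go.py 447.1 78.65 10; python3 - <<'E'
from plant import optics
from h import *
c=optics.capture('wrist');cv2.imwrite('pics/w3.png',c['frame'])
print(proj(c,[447.1,78.65,60]),proj(c,[447.1,76.9,60]))
for p in ([628.6,149,60],[635.6,64.8,15]):print(proj(c,p))
E
```

```text
t 9.2 pos [450.1  80.4 129.8] rpy [1.7989e+02 1.0000e-02 9.4630e+01] total [-0.007 -0.015  0.599] F [ 0.8 -0.5  0.6] w 91.9 spin -0.0002
[251.69179615 205.30464931] [251.50743612 207.58785212]
[524.80088668 128.30461112]
[464.81452881 218.43771924]
```

View pics/w3.png

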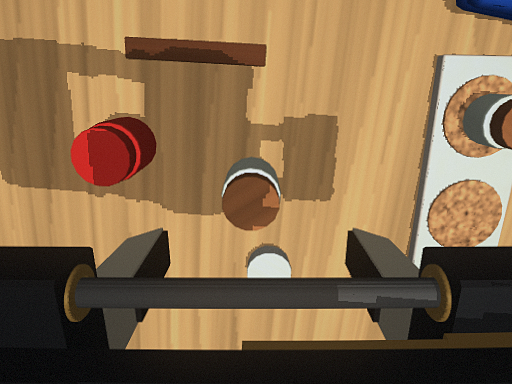

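The wrist view shows the medium jar's lid at (251,203), about where predicted. The small jar stands on disc 1's circle at (490,120).

Emit:
{"op": "servo_tool", "data": {
  "linear": [
    [-0.006,-0.014,0.06],
    [0,0,0.13],
    [0,0,0.13],
    [0,0,0.13],
    [0,0,0.09],
    [0,0,0.04],
    [0,0,0.02],
    [0,0,0]
  ],
  "spin": [0,0,0,0,0,0,0,0]
}}

```text
time: 10.25
tool_pos: [446.5, 78.9, 9.3]
tcp_rot: [3.141, 0.0, 1.652]
contact_force: [0.2, 0.3, 0.8]
grip_width: 91.6
finger_force: 0.0
```

Emit:
{"op": "servo_tool", "data": {
  "linear": [
    [0,0,0],
    [0,0,0],
    [0,0,0],
    [0,0,0],
    [0,0,0],
    [0,0,0],
    [0,0,0],
    [0,0,0]
  ],
  "spin": [0,0,0,0,0,0,0,0],
  "hand": -1
}}

```text
time: 11.25
tool_pos: [446.2, 78.8, 9.3]
tcp_rot: [3.142, 0.0, 1.652]
contact_force: [-0.9, -0.3, 1.0]
grip_width: 45.5
finger_force: 30.0
```

```bash
python3 go.py 635.6 66.55 130
```

```text
t 11.25 pos [446.2  78.8   9.3] rpy [180.     0.    94.64] total [-0.138  0.939 -0.603] F [-0.9 -0.3  1. ] w 45.5 spin -0.0001
```

Emit:
{"op": "servo_tool", "data": {
  "linear": [
    [0,0,-0.12],
    [0,0,-0.25],
    [-0.02,0.1,-0.233],
    [-0.03,0.2,0],
    [-0.03,0.22,0],
    [-0.03,0.21,0],
    [-0.028,0.15,0],
    [0,0.059,0]
  ],
  "spin": [0,0,0,0,0,0,0,0]
}}

```text
time: 12.25
tool_pos: [636.9, 66.1, 128.9]
tcp_rot: [-3.141, 0.0, 1.651]
contact_force: [0.0, -0.6, -1.0]
grip_width: 45.2
finger_force: 30.0
```

Emit:
{"op": "servo_tool", "data": {
  "linear": [
    [0,0,0.08],
    [0,0,0.14],
    [0,0,0.14],
    [0,0,0.08],
    [0,0,0.03],
    [0,0,0.01],
    [0,0,0],
    [0,0,0]
  ],
  "spin": [0,0,0,0,0,0,0,0]
}}

```text
time: 13.25
tool_pos: [636.1, 66.5, 34.8]
tcp_rot: [3.14, 0.0, 1.652]
contact_force: [0.3, -0.8, -0.8]
grip_width: 45.8
finger_force: 30.0
```

```bash
python3 go.py 635.6 66.55 24.3
```

```text
t 13.25 pos [636.1  66.5  34.8] rpy [1.7992e+02 1.0000e-02 9.4640e+01] total [ 0.    -0.003  0.052] F [ 0.3 -0.8 -0.8] w 45.8 spin -0.0001
```

Emit:
{"op": "servo_tool", "data": {
  "linear": [
    [0,-0.002,0.02],
    [0,0,0.016],
    [0,0,0.01],
    [0,0,0.006],
    [0,0,0],
    [0,0,0],
    [0,0,0],
    [0,0,0]
  ],
  "spin": [0,0,0,0,0,0,0,0]
}}

```text
time: 14.25
tool_pos: [635.1, 66.5, 24.3]
tcp_rot: [-3.141, 0.0, 1.652]
contact_force: [-4.0, -0.5, 6.5]
grip_width: 45.4
finger_force: 30.0
```

Emit:
{"op": "servo_tool", "data": {
  "linear": [
    [0,0,0],
    [0,0,0],
    [0,0,0],
    [0,0,0],
    [0,0,0],
    [0,0,0],
    [0,0,-0.1],
    [0,0,-0.3]
  ],
  "spin": [0,0,0,0,0,0,0,0],
  "hand": 1
}}

```text
time: 15.25
tool_pos: [633.0, 66.5, 100.9]
tcp_rot: [-3.134, -0.001, 1.652]
contact_force: [1.0, -0.3, 1.3]
grip_width: 91.6
finger_force: 0.0
```

```bash
python3 go.py 400.2 257.25 160
```

```text
t 15.25 pos [633.   66.5 100.9] rpy [-1.7955e+02 -4.0000e-02  9.4640e+01] total [ 1.045 -1.083 -0.295] F [ 1.  -0.3  1.3] w 91.6 spin -0.0002
```

Emit:
{"op": "servo_tool", "data": {
  "linear": [
    [0,0,-0.28],
    [0.1,-0.1,0],
    [0.2,-0.21,0],
    [0.215,-0.22,0],
    [0.215,-0.22,0],
    [0.2,-0.21,0],
    [0.115,-0.113,0],
    [0,0,0]
  ],
  "spin": [0,0,0,0,0,0,0,0]
}}

```text
time: 16.25
tool_pos: [402.9, 258.7, 159.8]
tcp_rot: [3.141, -0.0, 1.655]
contact_force: [1.5, -1.1, -0.0]
grip_width: 92.0
finger_force: 0.0
```

```bash
python3 go.py 400.2 257.25 22; python3 - <<'E'
from plant import optics
from h import *
c=optics.capture('wrist');cv2.imwrite('pics/w4.png',c['frame']);print(proj(c,[400.2,255.5,75]))
c=optics.capture('top');pickle.dump(c,open('t4.pkl','wb'))
f=cv2.resize(c['frame'][80:230,150:350],None,fx=4,fy=4,interpolation=cv2.INTER_CUBIC);cv2.imwrite('pics/t4.png',f)
for p in([628.6,149,60],[628.6,149,15],[635.6,64.8,75]):print((proj(c,p)+.4-[150,80])*4)
E
```

```text
t 16.25 pos [402.9 258.7 159.8] rpy [ 1.7999e+02 -1.0000e-02  9.4830e+01] total [-0.006 -0.014  0.689] F [ 1.5 -1.1 -0. ] w 92.0 spin 0.0021
[252.37031758 200.3573774 ]
[157.84543834 235.38229511]
[167.24928253 253.67199493]
[302.11372436 214.35837159]
```

View pics/w4.png

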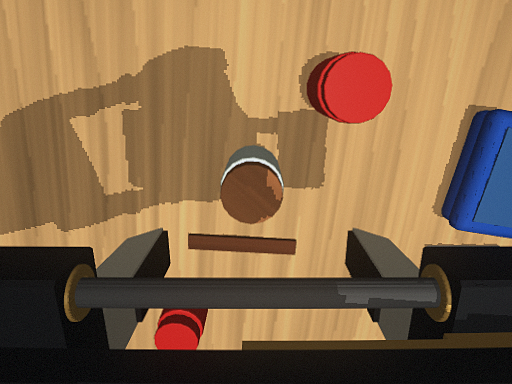

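View pics/t4.png

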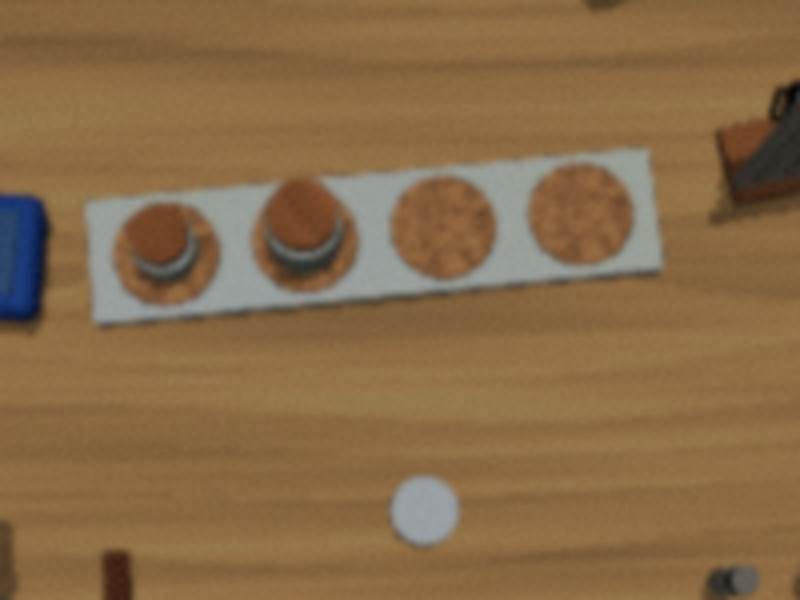

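Small lid at (159,234) and medium lid at (303,213) are within 1 mm of target in the top view. The large jar's lid is at (251,192) in the wrist view, slightly further along +y than estimated, so I'll aim for y=258.7.

Emit:
{"op": "servo_tool", "data": {
  "linear": [
    [0.003,-0.013,0.08],
    [0,0,0.15],
    [0,0,0.15],
    [0,0,0.14],
    [0,0,0.1],
    [0,0,0.05],
    [0,0,0.02],
    [0,0,0]
  ],
  "spin": [0,0,0,0,0,0,0,0]
}}

```text
time: 17.35
tool_pos: [402.4, 257.8, 21.8]
tcp_rot: [3.141, -0.0, 1.651]
contact_force: [0.5, -0.3, 0.2]
grip_width: 91.4
finger_force: 0.0
```

Emit:
{"op": "servo_tool", "data": {
  "linear": [
    [0,0,0],
    [0,0,0],
    [0,0,0],
    [0,0,0],
    [0,0,0],
    [0,0,0],
    [0,0,0],
    [0,0,0]
  ],
  "spin": [0,0,0,0,0,0,0,0],
  "hand": -1
}}

```text
time: 18.35
tool_pos: [401.4, 257.8, 21.5]
tcp_rot: [-3.141, 0.0, 1.652]
contact_force: [-3.3, -0.4, 3.7]
grip_width: 51.6
finger_force: 30.0
```

```bash
python3 go.py 642.6 -18.15 150
```

```text
t 18.35 pos [401.4 257.8  21.5] rpy [-1.7996e+02  1.0000e-02  9.4640e+01] total [-1.473  1.09  -0.643] F [-3.3 -0.4  3.7] w 51.6 spin -0.0001
```

Emit:
{"op": "servo_tool", "data": {
  "linear": [
    [0,0,-0.12],
    [0,0,-0.25],
    [-0.06,0.05,-0.25],
    [-0.16,0.12,-0.023],
    [-0.22,0.16,0],
    [-0.22,0.16,0],
    [-0.22,0.16,0],
    [-0.22,0.16,0]
  ],
  "spin": [0,0,0,0,0,0,0,0]
}}

```text
time: 19.35
tool_pos: [582.4, 50.0, 149.7]
tcp_rot: [3.141, 0.0, 1.652]
contact_force: [-0.1, 0.6, -1.6]
grip_width: 51.4
finger_force: 30.0
```

Emit:
{"op": "servo_tool", "data": {
  "linear": [
    [-0.2,0.15,0],
    [-0.13,0.1,0],
    [-0.04,0.03,0],
    [0,0,0],
    [0,0,0.06],
    [0,0,0.12],
    [0,0,0.12],
    [0,0,0.06]
  ],
  "spin": [0,0,0,0,0,0,0,0]
}}

```text
time: 20.35
tool_pos: [641.4, -16.2, 76.3]
tcp_rot: [-3.139, -0.001, 1.653]
contact_force: [0.1, 0.3, -1.7]
grip_width: 51.7
finger_force: 30.0
```

```bash
python3 go.py 642.6 -18.8 36.5
```

```text
t 20.35 pos [641.4 -16.2  76.3] rpy [-1.7983e+02 -4.0000e-02  9.4720e+01] total [-0.013  0.005  0.199] F [ 0.1  0.3 -1.7] w 51.7 spin 0.0008
```

Emit:
{"op": "servo_tool", "data": {
  "linear": [
    [-0.013,0.003,0.04],
    [0,0,0.06],
    [0,0,0.04],
    [0,0,0.025],
    [0,0,0.015],
    [0,0,0.008],
    [0,0,0.005],
    [0,0,0]
  ],
  "spin": [0,0,0,0,0,0,0,0]
}}

```text
time: 21.35
tool_pos: [643.8, -20.1, 39.6]
tcp_rot: [3.141, 0.0, 1.652]
contact_force: [-0.8, 0.3, -1.5]
grip_width: 51.7
finger_force: 30.0
```

```bash
python3 go.py 642.6 -18.8 36.5
```

```text
t 21.35 pos [643.8 -20.1  39.6] rpy [1.7999e+02 1.0000e-02 9.4640e+01] total [ 0.007 -0.005  0.016] F [-0.8  0.3 -1.5] w 51.7 spin -0.0001
```

Emit:
{"op": "servo_tool", "data": {
  "linear": [
    [0.007,-0.004,0],
    [0,0,0.004],
    [0,0,0.006],
    [0,0,0.004],
    [0,0,0.002],
    [0,0,0],
    [0,0,0],
    [0,0,0]
  ],
  "spin": [0,0,0,0,0,0,0,0]
}}

```text
time: 22.35
tool_pos: [642.8, -18.8, 36.5]
tcp_rot: [3.142, 0.0, 1.652]
contact_force: [-0.5, -0.8, 2.6]
grip_width: 51.5
finger_force: 30.0
```

Emit:
{"op": "servo_tool", "data": {
  "linear": [
    [0,0,0],
    [0,0,0],
    [0,0,0],
    [0,0,0],
    [0,0,0],
    [0,0,0],
    [0,0,-0.1],
    [0,0,-0.3]
  ],
  "spin": [0,0,0,0,0,0,0,0],
  "hand": 1
}}

```text
time: 23.35
tool_pos: [640.6, -18.5, 113.7]
tcp_rot: [-3.134, -0.002, 1.652]
contact_force: [0.7, -0.2, 0.2]
grip_width: 91.8
finger_force: 0.0
```

```bash
python3 go.py 421.9 -257.85 170
```

```text
t 23.35 pos [640.6 -18.5 113.7] rpy [-1.7956e+02 -1.0000e-01  9.4640e+01] total [-1.105 -1.187 -0.282] F [ 0.7 -0.2  0.2] w 91.8 spin -0.0002
```

Emit:
{"op": "servo_tool", "data": {
  "linear": [
    [0,0,-0.26],
    [-0.05,-0.15,0],
    [-0.18,-0.21,0],
    [-0.21,-0.21,0],
    [-0.21,-0.21,0],
    [-0.21,-0.2,0],
    [-0.17,-0.15,0],
    [-0.075,-0.062,0]
  ],
  "spin": [0,0,0,0,0,0,0,0]
}}

```text
time: 24.35
tool_pos: [421.6, -260.1, 168.6]
tcp_rot: [3.141, 0.001, 1.649]
contact_force: [0.5, 0.0, -0.4]
grip_width: 91.8
finger_force: 0.0
```

```bash
python3 go.py 421.9 -257.85 36; python3 - <<'E'
from plant import optics
from h import *
c=optics.capture('wrist');cv2.imwrite('pics/w5.png',c['frame']);print(proj(c,[421.9,-259.6,90]),proj(c,[421.9,-257.85,90]))
E
```

```text
t 24.35 pos [ 421.6 -260.1  168.6] rpy [1.7999e+02 4.0000e-02 9.4490e+01] total [0.011 0.003 0.663] F [ 0.5  0.  -0.4] w 91.8 spin -0.0017
[256.7567205  198.66087408] [256.94116995 196.42558189]
```

View pics/w5.png

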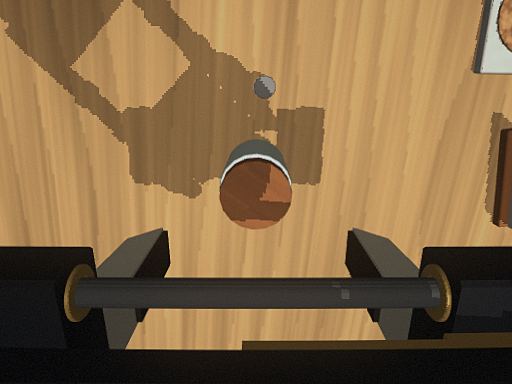

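The tallest jar's lid is at (256,193) with the usual common offset, centred between the fingers. I'll descend.

Emit:
{"op": "servo_tool", "data": {
  "linear": [
    [0.011,0.003,0.08],
    [0,0,0.15],
    [0,0,0.15],
    [0,0,0.13],
    [0,0,0.09],
    [0,0,0.043],
    [0,0,0.02],
    [0,0,0]
  ],
  "spin": [-0.0017,0,0,0,0,0,0,0]
}}

```text
time: 25.4
tool_pos: [423.8, -256.2, 36.1]
tcp_rot: [3.141, 0.001, 1.655]
contact_force: [-0.3, 0.2, 0.2]
grip_width: 92.3
finger_force: 0.0
```

Emit:
{"op": "servo_tool", "data": {
  "linear": [
    [0,0,0],
    [0,0,0],
    [0,0,0],
    [0,0,0],
    [0,0,0],
    [0,0,0],
    [0,0,0],
    [0,0,0]
  ],
  "spin": [0,0,0,0,0,0,0,0],
  "hand": -1
}}

```text
time: 26.4
tool_pos: [423.2, -256.0, 35.8]
tcp_rot: [-3.141, -0.0, 1.655]
contact_force: [-4.1, 0.1, 6.3]
grip_width: 57.3
finger_force: 30.0
```

```bash
python3 go.py 649.2 -102.45 160
```

```text
t 26.4 pos [ 423.2 -256.    35.8] rpy [-1.7997e+02 -1.0000e-02  9.4800e+01] total [ 0.671  1.19  -0.621] F [-4.1  0.1  6.3] w 57.3 spin 0.0016
```

Emit:
{"op": "servo_tool", "data": {
  "linear": [
    [0,0,-0.1],
    [0,0,-0.22],
    [0,0,-0.22],
    [0.05,0.08,-0.081],
    [0.1,0.18,0],
    [0.14,0.24,0],
    [0.14,0.24,0],
    [0.14,0.24,0]
  ],
  "spin": [0,0,0,0,0,0,0,0]
}}

```text
time: 27.4
tool_pos: [610.8, -124.7, 159.3]
tcp_rot: [3.141, -0.0, 1.654]
contact_force: [0.7, -1.1, -1.7]
grip_width: 57.6
finger_force: 30.0
```

Emit:
{"op": "servo_tool", "data": {
  "linear": [
    [0.08,0.15,0],
    [0.03,0.055,0],
    [0,0,0],
    [0,0,0],
    [0,0,0.06],
    [0,0,0.12],
    [0,0,0.12],
    [0,0,0.06]
  ],
  "spin": [0,0,0,0,0,0,0,0]
}}

```text
time: 28.4
tool_pos: [646.9, -101.1, 86.0]
tcp_rot: [-3.139, -0.001, 1.654]
contact_force: [0.1, 0.4, -1.6]
grip_width: 57.5
finger_force: 30.0
```

```bash
python3 go.py 649.2 -100.6 50.8
```

```text
t 28.4 pos [ 646.9 -101.1   86. ] rpy [-1.7984e+02 -5.0000e-02  9.4740e+01] total [0.002 0.012 0.176] F [ 0.1  0.4 -1.6] w 57.5 spin 0.001
```

Emit:
{"op": "servo_tool", "data": {
  "linear": [
    [0.002,0.003,0.04],
    [0,0,0.05],
    [0,0,0.035],
    [0,0,0.02],
    [0,0,0.012],
    [0,0,0.005],
    [0,0,0],
    [0,0,0]
  ],
  "spin": [0,0,0,0,0,0,0,0]
}}

```text
time: 29.4
tool_pos: [649.0, -100.3, 55.8]
tcp_rot: [3.141, 0.0, 1.654]
contact_force: [0.5, 0.6, -2.1]
grip_width: 57.5
finger_force: 30.0
```

```bash
python3 go.py 649.2 -100.6 50.8
```

```text
t 29.4 pos [ 649.  -100.3   55.8] rpy [1.7998e+02 1.0000e-02 9.4790e+01] total [-0.001  0.001  0.025] F [ 0.5  0.6 -2.1] w 57.5 spin 0.0016
```

Emit:
{"op": "servo_tool", "data": {
  "linear": [
    [0,0,0.006],
    [0,0,0.007],
    [0,0,0.005],
    [0,0,0.004],
    [0,0,0.003],
    [0,0,0],
    [0,0,0],
    [0,0,0]
  ],
  "spin": [0,0,0,0,0,0,0,0]
}}

```text
time: 30.4
tool_pos: [648.8, -100.3, 50.9]
tcp_rot: [3.141, 0.0, 1.655]
contact_force: [-2.7, -0.5, 4.1]
grip_width: 57.9
finger_force: 30.0
```

Contact is felt, so I'll release, rise and back off for a clear view.

Emit:
{"op": "servo_tool", "data": {
  "linear": [
    [0,0,0],
    [0,0,0],
    [0,0,0],
    [0,0,0],
    [0,0,0],
    [0,0,0],
    [0,0,-0.1],
    [0,0,-0.28]
  ],
  "spin": [0,0,0,0,0,0,0,0],
  "hand": 1
}}

```text
time: 31.4
tool_pos: [646.9, -99.8, 124.0]
tcp_rot: [-3.135, -0.002, 1.654]
contact_force: [1.4, -0.0, 0.4]
grip_width: 91.5
finger_force: 0.0
```

Emit:
{"op": "servo_tool", "data": {
  "linear": [
    [0,0,-0.28],
    [0,-0.1,-0.05],
    [0,-0.2,0],
    [0,-0.25,0],
    [-0.1,-0.25,0],
    [-0.2,-0.15,0],
    [-0.2,-0.1,0],
    [0,0,0]
  ],
  "spin": [0,0,0,0,0,0,0,0]
}}

```text
time: 32.4
tool_pos: [447.0, -219.8, 192.8]
tcp_rot: [3.141, 0.001, 1.65]
contact_force: [0.0, 0.4, -0.2]
grip_width: 92.2
finger_force: 0.0
```

```bash
python3 - <<'E'
from plant import optics
from h import *
c=optics.capture('top');s=optics.capture('scene')
a=cv2.resize(c['frame'][100:170,150:350],None,fx=4,fy=4,interpolation=cv2.INTER_CUBIC)
b=cv2.resize(s['frame'][110:330,100:370],None,fx=1.4,fy=1.4,interpolation=cv2.INTER_CUBIC)
b=cv2.copyMakeBorder(b,0,0,0,800-b.shape[1],cv2.BORDER_CONSTANT);cv2.imwrite('pics/f.png',np.vstack([a,b]))
for p in([628.6,149,60],[635.6,64.8,75],[642.6,-19.9,90],[649.2,-104.2,105]):print((proj(c,p)+.4-[150,100])*4)
E
```

```text
[157.84543834 155.38229511]
[302.11372436 134.35837159]
[451.2079835  112.82322984]
[603.56232328  91.50759148]
```

View pics/f.png

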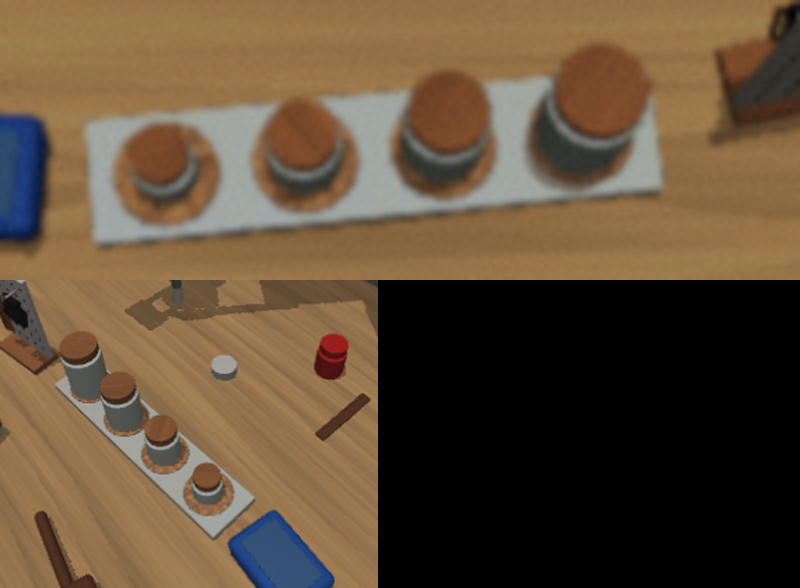

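All four jars stand upright in height order. Lid centres at (159,153), (303,134), (449,111) and (602,91) are within about 1.5 mm of the disc centres. The soap case hasn't moved, so I'm handing in.

```bash
python3 -c "
from plant import workorder
print(workorder.close_job())"
```

```text
the job is handed in; nothing more can be done
None
```

The job is handed in: all four jars stand upright on the cork discs in height order, tallest next to the pegboard, each within about 1.5 mm of its disc's centre in the last camera view, released, with the soap case where it was.

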